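# Seat the trivet and hold the fruit dish over it, turned a quarter

## Robot

A 6-joint arm with a two-finger parallel gripper is mounted at the origin on the work surface. World frame = base frame: x ahead of the robot, y to its left, z up, the work surface at z = 0. Lengths are in m, angles in rad, forces in N, time in s.
With the tool pointing down it reaches from about 0.375 to 0.975 m from the base axis. Payload 3.8 kg.
Tool frame: the origin (TCP) lies at the very end of the fingers, on their centre line; the grasp point (between the pads) lies 19 mm behind it; z points along the fingers, y is the line along which they close (so a half turn about z gives the same grasp; the last joint's range is limited). The gripper opens to 85 mm and grips with 20 to 120 N. Pads are 22 mm wide; open, the fingers measure 114 mm over their backs; the gripper's body (76 mm by 85 mm) begins 54 mm behind the grasp point. The pads swing forward as they close: fully open they stand 13 mm farther back than shut.
Start: joints at [-1.228, 0.264, 1.604, -0, 1.274, -0.037], TCP at [0.25, -0.627, 0.231] pointing down, gripper open.
Joint ranges: [-2.63, 2.63], [-0.94, 2.18], [0.31, 2.57], [-1.31, 4.45], [0, 2.66], [-2.55, 2.55]. Speed limits (rad/s): [2.57, 2.57, 3.14, 3.14, 3.14, 3.14].

## Interface

Orientations are given as a rotation vector (axis times angle).
In Python, from workcell import monitor, viewer, job gives the robot as it stands. The module is installed in compiled form; this text tells all that it offers.
- The arm moves only by the tool step_arm, never from a script. Its argument "series" is one flat list of numbers, 4 for each row, row after row: the shift along the tool's x, y, z in m, then the turn about the tool's z in rad. A call has 1 to 8 rows; each row is the pose to reach, as a shift and turn from the pose commanded when the call began, along the tool's axes at that moment; what a row does not reach only later rows make up. A row lasts 1/8 s, in which the tool goes at most 62.5 mm and 10.7 degrees, less where a joint would pass 70% of its speed; a pose out of reach is approached as far as the arm can. A call with a gripper value outside its range is refused whole. "gripper" is the opening, from 0 (shut) to 1 (fully open), set as the call begins (left out, the last holds). The fingers move at their own pace and stop on an object; "newtons" is the grip in N (left out, the last holds). Time passes only in rows, so rows that repeat a pose let the fingers close. It gives the time, the measured TCP pose, the force, the opening and the grip force at its end, in the units of the state.
- monitor.read_state(): the state, without advancing time (a new reading comes with each control period).
- viewer.read_camera(name): name is "scene" or "top" or "wrist"; returns a dict with "image" (384x512x3 uint8, red, green, blue), "intrinsics" (3x3 intrinsics, pixels), "T" (4x4, takes a point from camera to world coordinates); the wrist camera has in their place "hand_eye" (4x4, takes a point from camera to tool coordinates, whose origin is the TCP and whose axes are the flange's). Camera axes: x right, y up, looking along -z (the intrinsics and any distortion apply to the point x, -y, -z); pixel columns grow to the right and rows downward; lengths in m; the calibration is good to about 2 mm. The wrist camera is an equidistant fisheye: a pixel r from the principal point sees the ray r / f radians off the axis. A picture is of the moment at which its call begins: read the wrist's pose just before it. There is no depth.
- job.finish_job(): hands the job in; it is judged then, once.
Trained networks look in a picture, given as the dict that the camera call returned (one of the last four; its "shot" number tells which), for a name from the list of things; names that differ only in an ending like _2 or _b are one class to them, and where a whole thing is asked for, a point or a joint stands for the part that bears it (a point fixed in the world has none). Each returns a list of dicts, best first, with "score" (0 to 1); they miss things now and then, are a little off and sometimes report something else, mostly with a low value. They report only what shows in the picture. A call takes as long as a camera call. They do not tell look-alikes from the thing itself.
- viewer.boxes_of(picture, label): "extent" ([centre column, centre row, width, height] in pixels, round what is visible of it).
- viewer.spot_point(picture, label): "point" ([column, row] in pixels: a listed point, or the origin of a listed thing).
The state is a dict: "time": time; "q": joint angles; "joint_vel": joint speeds; "joint_torque": joint torques, N m; "tool_pos": TCP position; "tcp_rot": TCP orientation; "wrist_force": force on the tool from outside, world axes, zero at the start; "torque": the same for the moment, N m; "width": opening from 0.0 (shut) to 1.0 (fully open); "grip_force": force on a finger pad.
Only numpy, scipy, OpenCV 4.12 (cv2) and the standard library are available. Lean on these libraries where they do the work, as an engineer would, in place of code of your own. Each camera call takes 0.05 s, during which the arm holds its last target. There are 200 camera calls.

## Task

First fit the slatted wooden trivet over the two brass pins of the little stand until it sits flush, and let go of it. Then lift the fruit dish by its handle, turn it a quarter turn (either way) from how it stands now so the fruit can be reached past the handle, and bring it centrally over the trivet, keeping it level and the orange in the middle all the while. Finish still holding the dish there, still and level, a few centimetres clear above the trivet so I can slip a paper mat under it; do not put it down, and leave the other crockery alone.

Things in the scene. Friction and masses are not known exactly. Their poses are not given: they have to be found in the camera images.
- stand: Fixed low dark-wood stand, 160 (x) x 132 (y) mm, flat top 40 mm above the work surface. Two upright brass pins, 10 mm thick, 13 mm tall, bevelled tips, stand on its top on its x axis at x = +-62 mm (lower than the trivet is thick). Origin: centre of its underside, on the work surface.
- trivet: Loose pale slatted board, 160 (x) x 132 (y) x 16 mm, 220 g, flat on the table. Two 13 mm through holes on its x axis at x = +-62 go over the stand's pins (either way round). Two through slots, 91 (x) x 41 (y), centred at y = +-31, leave a central slat 21 mm wide along x: pinch it across y, at the centre. Seated, its origin is 40 mm above the stand's, its top at 56. Origin: centre of its underside.
- rest: Fixed square cork mat, 120 x 120 x 10 mm, on which the dish stands at the start. Origin: centre of its underside. The dish's x axis starts along this mat's x axis.
- dish: Loose round white dish, about 450 g: rim 176 mm across and 30 high, flat foot 68 across, arched handle over it along x. The inside floor, 11 mm above the foot's underside, is flat over some 32 mm in the middle, then slopes gently up, so a ball strays if the dish is tilted or jerked. Origin: centre of the foot's underside.
- dish_grip (a point): Middle of the handle's dark wooden grip, 130 mm above the dish's origin: a straight level bar along the dish's x, 90 long, 16 wide (y), 16 high; steel wires run down from its ends to the rim at x = +-83 mm. Pinch it across y from above; the orange's top lies 57 mm below this point. Axes as the dish's.
- orange_center (a point): Centre of the loose orange, a 62 mm ball of about 120 g, that lies in the middle of the dish (rolls freely).
- salt_dish: Bystander, loose, to be left alone: small terracotta salt bowl, 52 across, 26 high mm. Origin: centre of its underside.
- spice_tin: Bystander, loose, to be left alone: small plain metal tin, 44 across, 50 high mm. Origin: centre of its underside.
- napkin_ring: Bystander, loose, to be left alone: pale wooden napkin ring lying flat, 48 across, 30 high mm. Origin: centre of its underside.
- egg_cup: Bystander, loose, to be left alone: blue egg cup, 44 across, 55 high mm. Origin: centre of its underside.
- tumbler: Bystander, loose, to be left alone: dark blue tumbler, 74 across, 95 high mm. Origin: centre of its underside.
- garlic_pot: Bystander, loose, to be left alone: lidded terracotta pot, 96 across, 106 high mm. Origin: centre of its underside.
- jar: Bystander, loose, to be left alone: glass jar with a steel cap, 84 across, 130 high mm. Origin: centre of its underside.
Mind the look-alikes: they are no part of the job. Leave any blue or red look-alike of the trivet alone.

How it is judged:
On the way, in this order (a step that is already met when the one before it is completed fails the run):
1. the trivet lies flush on the stand with its holes over both pins, and the gripper has let go of it (z of trivet in the frame of stand between 0.037 and 0.0425 m and horizontal distance between trivet and stand below 0.004 m and angle between the x axis of trivet and the x axis of stand, either way round below 0.06 rad and angle between trivet's own z axis and vertical below 0.025 rad and contact force between the fingers and trivet below 0.05 N and linear speed of trivet below 0.02 m/s), for 0.2 s.
2. the dish is lifted clear of its mat in the gripper, level, with the orange in it (z of dish in the frame of rest above 0.025 m and contact force between the fingers and dish above 0.5 N and angle between dish's own z axis and vertical below 0.15 rad and horizontal distance between orange_center and dish below 0.03 m), for 0.2 s.
At the end, for the whole second after the job is handed in: Trivet flush on the stand over its pins (2.5 mm in height, 4 mm sideways). Gripper holds the dish at rest, centred over the stand (35 mm), foot 12 to 90 mm above the trivet, touching neither; turned a quarter (10 deg) from its start, level (3.4 deg), orange within 20 mm of its middle (z of trivet in the frame of stand between 0.037 and 0.0425 m and horizontal distance between trivet and stand below 0.004 m and angle between the x axis of trivet and the x axis of stand, either way round below 0.06 rad and angle between trivet's own z axis and vertical below 0.025 rad and horizontal distance between dish and stand below 0.035 m and z of dish in the frame of stand between 0.068 and 0.146 m and angle between the x axis of dish and the x axis of rest, either way round above 1.401 rad and angle between dish's own z axis and vertical below 0.06 rad and horizontal distance between orange_center and dish below 0.02 m and distance between orange_center and dish below 0.06 m and linear speed of dish below 0.015 m/s and angular speed of dish below 0.1 rad/s and contact force between the fingers and dish above 0.5 N and contact force between each of dish, the fingers and trivet below 0.05 N and contact force between dish and stand below 0.05 N); the arm keeps its last pose, push and grip.
It fails at once if the orange strays more than 40 mm from the middle of the dish (horizontal distance between orange_center and dish above 0.04 m).
It fails at once if the dish is tipped by more than about 14 degrees (angle between dish's own z axis and vertical above 0.25 rad).
It fails at once if the dish is set down on the stand or trivet (contact force between dish and trivet above 0.3 N or contact force between dish and stand above 0.3 N).
It fails at once if another piece of crockery is pushed more than 25 mm or knocked over (distance of any of salt_dish, spice_tin, napkin_ring, egg_cup, tumbler, garlic_pot, jar from where it was at the start of the episode above 0.025 m or angle between any of salt_dish, spice_tin, napkin_ring, egg_cup, tumbler, garlic_pot, jar's own z axis and vertical above 0.6 rad).
It also fails if it takes over 72 s, if anything falls off the work surface, if the arm or the gripper's body presses on something with over 40 N, if the wrist force passes 120 N, or if a joint passes its speed limit or range.

## Working session

There is one attempt and no reset: what is moved stays moved. The work goes in short steps, Python scripts to look and compute and a tool call to move; the robot and the scene stay as the last step left them, time stands still between calls to the robot, and variables do not carry over. Pictures are saved under pics/ and viewed, at most 10 in all, crops included, and the job is handed in when it is done.

Besides the shell and the picture viewer there is one more tool, called after "Emit:" as name(argument=value, ...), one argument or row to a line, values as JSON. step_arm: Moves the arm, as the interface text tells. Its arguments: {"type":"object","properties":{"series":{"type":"array"},"gripper":{"type":"number"},"newtons":{"type":"number"}},"required":["series"]}

```bash
mkdir -p pics; cat > h.py <<'E'
import numpy as np, cv2
from workcell import monitor, viewer, job
from scipy.spatial.transform import Rotation as R
def shot(name):
    s=monitor.read_state(); p=viewer.read_camera(name)
    if name=='wrist':
        T=np.eye(4);T[:3,:3]=R.from_rotvec(s['tcp_rot']).as_matrix();T[:3,3]=s['tool_pos']
        p['Tw']=T@np.array(p['hand_eye'])
    else: p['Tw']=np.array(p['T'])
    p['name']=name; return p
def ray(p,px):
    K=np.array(p['intrinsics']);
    x=(px[0]-K[0,2])/K[0,0]; y=(px[1]-K[1,2])/K[1,1]
    if p['name']=='wrist':
        r=np.hypot(x,y); k=np.sin(r)/r if r>1e-9 else 1; d=np.array([x*k,-y*k,-np.cos(r)])
    else: d=np.array([x,-y,-1.])
    d=p['Tw'][:3,:3]@d; return p['Tw'][:3,3],d/np.linalg.norm(d)
def onz(p,px,z):
    o,d=ray(p,px); return o+d*(z-o[2])/d[2]
def tri(rs):
    A=np.zeros((3,3));b=np.zeros(3)
    for o,d in rs:
        M=np.eye(3)-np.outer(d,d);A+=M;b+=M@o
    x=np.linalg.solve(A,b); return x,[np.linalg.norm((np.eye(3)-np.outer(d,d))@(x-o)) for o,d in rs]
def proj(p,X):
    c=np.linalg.inv(p['Tw'])@np.append(X,1); K=np.array(p['intrinsics']); x,y,z=c[0],-c[1],-c[2]
    if p['name']=='wrist':
        r=np.hypot(x,y); t=np.arctan2(r,z); u=np.array([x,y])/r*t
    else: u=np.array([x,y])/z
    return K[:2,:2]@u+K[:2,2]
def save(p,f,crop=None,sc=1):
    im=p['image'][:,:,::-1]
    if crop: a,b,c,d=crop; im=im[b:d,a:c]
    cv2.imwrite('pics/'+f,cv2.resize(im,None,fx=sc,fy=sc,interpolation=cv2.INTER_CUBIC))
E
python3 - <<'E'
from h import *
np.set_printoptions(precision=3,suppress=True)
ps={n:shot(n) for n in('scene','top','wrist')}
for n,p in ps.items():
    save(p,n+'0.png'); print(n,p['Tw'],p['intrinsics'])
for l in['stand','trivet','rest','dish','dish_grip','orange_center','salt_dish','spice_tin','napkin_ring','egg_cup','tumbler','garlic_pot','jar']:
    for n,p in ps.items():
        print(l,n,[(np.round(d['point']).tolist(),round(d['score'],2)) for d in viewer.spot_point(p,l)][:3])
E
```

```text
scene [[-0.801 -0.512  0.31   0.833]
 [ 0.598 -0.672  0.436  0.48 ]
 [-0.015  0.535  0.845  1.007]
 [ 0.     0.     0.     1.   ]] [[397.885   0.    254.961]
 [  0.    397.885 191.206]
 [  0.      0.      1.   ]]
top [[ 0.017  0.995 -0.102  0.353]
 [-1.     0.017  0.001  0.022]
 [ 0.003  0.102  0.995  1.651]
 [ 0.     0.     0.     1.   ]] [[452.037   0.    256.806]
 [  0.    452.037 197.981]
 [  0.      0.      1.   ]]
wrist [[ 0.37   0.882  0.292  0.326]
 [-0.929  0.352  0.114 -0.597]
 [-0.002 -0.313  0.95   0.373]
 [ 0.     0.     0.     1.   ]] [[297.319   0.    256.562]
 [  0.    297.319 190.368]
 [  0.      0.      1.   ]]
stand scene [([340.0, 289.0], 0.59), ([196.0, 143.0], 0.48), ([258.0, 265.0], 0.44)]
stand top [([290.0, 124.0], 0.68), ([171.0, 211.0], 0.64), ([302.0, 174.0], 0.43)]
stand wrist []
trivet scene [([266.0, 104.0], 0.7), ([261.0, 201.0], 0.63), ([421.0, 241.0], 0.57)]
trivet top [([342.0, 278.0], 0.9), ([158.0, 286.0], 0.8), ([260.0, 211.0], 0.59)]
trivet wrist [([46.0, 99.0], 0.76)]
rest scene [([196.0, 143.0], 0.64), ([199.0, 141.0], 0.49)]
rest top []
rest 
[... 347 characters left out ...]
0.0, 231.0], 0.72)]
salt_dish top [([217.0, 221.0], 0.55)]
salt_dish wrist []
spice_tin scene [([257.0, 264.0], 0.52)]
spice_tin top [([224.0, 177.0], 0.57)]
spice_tin wrist []
napkin_ring scene [([230.0, 169.0], 0.63)]
napkin_ring top [([306.0, 211.0], 0.41)]
napkin_ring wrist []
egg_cup scene [([193.0, 193.0], 0.84)]
egg_cup top []
egg_cup wrist []
tumbler scene [([188.0, 298.0], 0.94)]
tumbler top [([231.0, 123.0], 0.84), ([333.0, 137.0], 0.21)]
tumbler wrist []
garlic_pot scene [([150.0, 236.0], 0.84), ([228.0, 172.0], 0.62)]
garlic_pot top [([289.0, 127.0], 0.67), ([342.0, 201.0], 0.67)]
garlic_pot wrist []
jar scene [([137.0, 194.0], 0.87)]
jar top [([334.0, 138.0], 0.57)]
jar wrist []
```

View pics/scene0.png

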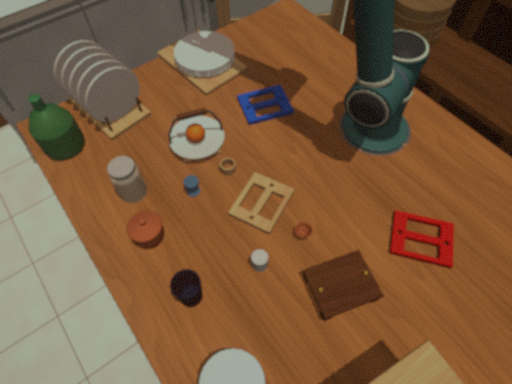

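View pics/top0.png

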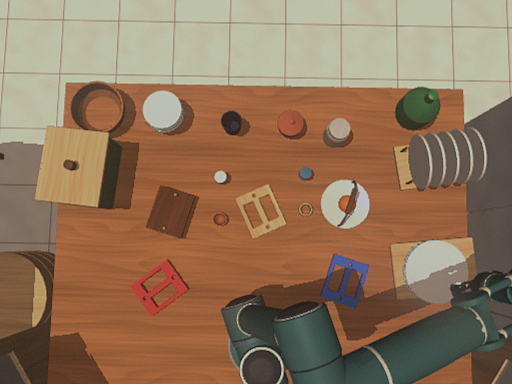

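Scene view: the trivet is at (262,202), the stand with its pins at (342,285), the dish at (197,135) and the napkin ring at (228,166), close to both. In the top view the trivet is at (261,211), the stand at (172,211) and the dish at (345,204).

```bash
cat > m.py <<'E'
from h import *
np.set_printoptions(precision=4,suppress=True)
def mask_quad(p,box,cond):
    a,b,c,d=box; im=cv2.cvtColor(p['image'],cv2.COLOR_RGB2HSV)[b:d,a:c].astype(int)
    m=cond(im).astype(np.uint8); n,l,s,ce=cv2.connectedComponentsWithStats(m)
    k=1+np.argmax(s[1:,4]); pts=np.argwhere(l==k)[:,::-1]+[a,b]
    r=cv2.minAreaRect(pts.astype(np.float32)); return r,s[k],cv2.boxPoints(r),pts
E
python3 - <<'E'
from m import *
p=shot('top'); q=shot('scene')
hsv=lambda im,x,y:cv2.cvtColor(im,cv2.COLOR_RGB2HSV)[y,x]
print('hsv trivet',hsv(p['image'],250,197),hsv(p['image'],262,211),'table',hsv(p['image'],262,250),'stand',hsv(p['image'],170,205),'pins?')
for l,z in[('trivet',.0),('stand',0),('dish',.01),('dish_grip',.14),('salt_dish',0),('spice_tin',0),('napkin_ring',0),('egg_cup',0),('tumbler',0),('garlic_pot',0),('jar',0)]:
    P=[onz(p,d['point'],z)[:2] for d in viewer.spot_point(p,l)[:3]]; Q=[onz(q,d['point'],z)[:2] for d in viewer.spot_point(q,l)[:3]]
    print(l,'TOP',*P,'SCENE',*Q)
g=[tri([ray(p,viewer.spot_point(p,l)[0]['point']),ray(q,viewer.spot_point(q,l)[0]['point'])]) for l in('dish','dish_grip','orange_center')]
print(g)
for c in[(172,211),(261,211)]: print(onz(p,c,.03))
save(p,'topc.png',(130,160,390,260),3)
save(q,'scc.png',(150,90,400,330),3) if 0 else None
s=monitor.read_state();print(s['time'],s['tool_pos'],R.from_rotvec(s['tcp_rot']).as_matrix())
E
```

```text
hsv trivet [ 18 113 188] [ 19 117 188] table [ 11 162 161] stand [ 10 157  99] pins?
trivet TOP [0.1894 0.3675] [ 0.2332 -0.2936] [0.4831 0.0015] SCENE [0.1936 0.3596] [0.4719 0.001 ] [ 0.2198 -0.2938]
stand TOP [0.4724 0.326 ] SCENE [0.4632 0.3215]
dish TOP [ 0.5037 -0.3018] SCENE [ 0.5008 -0.3001]
dish_grip TOP [ 0.5061 -0.3051] [ 0.5917 -0.1307] SCENE [ 0.5041 -0.2936] [0.4961 0.1941]
salt_dish TOP [0.438  0.1571] SCENE [0.4398 0.1489]
spice_tin TOP [0.5943 0.1578] [ 0.7977 -0.1044] SCENE [0.6033 0.1419] [0.4498 0.1503] [ 0.6127 -0.1499]
napkin_ring TOP [0.4745 0.3308] [ 0.476  -0.1586] SCENE [ 0.4831 -0.1526]
egg_cup TOP [ 0.618  -0.1511] SCENE [ 0.6087 -0.1558]
tumbler TOP [0.8016 0.122 ] [0.4818 0.3303] SCENE [0.7865 0.1238]
garlic_pot TOP [ 0.7873 -0.1   ] SCENE [ 0.7975 -0.0977]
jar TOP [ 0.7501 -0.2557] SCENE [ 0.7514 -0.2645] [ 0.7838 -0.1021]
[(array([ 0.5023, -0.3006,  0.0109]), [np.float64(0.0016577470686442932), np.float64(0.0016577470686441303)]), (array([ 0.5037, -0.3045,  0.1312]), [np.float64(0.0040535133270052925), np.float64(0.004053513327005192)]), (array([ 0.5078, -0.2889,  0.072 ]), [np.float64(0.009011597496956332), np.float64(0.009011597496956333)])]
[0.4665 0.3243 0.03  ]
[0.4721 0.0046 0.03  ]
3.6 [ 0.2502 -0.6269  0.2313] [[ 0.9287  0.3707 -0.    ]
 [ 0.3707 -0.9287  0.    ]
 [-0.     -0.     -1.    ]]
```

View pics/topc.png

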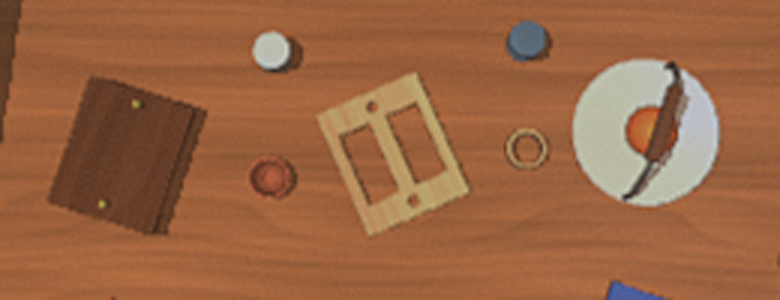

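Emit:
step_arm(
  series=[0.044,-0.05,0,0,0.088,-0.1,0,0,0.132,-0.15,0,0,0.176,-0.2,0,0,0.22,-0.25,0,0,0.264,-0.3,0,0,0.308,-0.35,0,0,0.352,-0.4,0,0],
  gripper=1,
  newtons=40,
)

```text
time: 4.6
tool_pos: [0.4183, -0.154, 0.2318]
tcp_rot: [3.084, 0.592, 0.002]
wrist_force: [1.1, -0.1, 0.5]
width: 0.997
grip_force: 0.0
```

Emit:
step_arm(
  series=[0.044,-0.05,0,0.03,0.09,-0.102,0,0.03,0.09,-0.102,0,0.03],
)

```text
time: 4.97
tool_pos: [0.4644, -0.0244, 0.2316]
tcp_rot: [-3.092, -0.555, -0.002]
wrist_force: [-0.2, 0.4, -0.2]
width: 0.997
grip_force: 0.0
```

```bash
python3 - <<'E'
from m import *
s=monitor.read_state();print(s['time'],s['tool_pos'],R.from_rotvec(s['tcp_rot']).as_matrix(),s['q'],s['joint_vel'])
w=shot('wrist'); save(w,'w1.png')
t=shot('top'); 
for l in('trivet','salt_dish','napkin_ring','stand'): print(l,[(d['point'],d['score'],onz(w,d['point'],0)) for d in viewer.spot_point(w,l)[:2]])
E
```

```text
4.975 [ 0.4644 -0.0244  0.2316] [[ 0.9376  0.3477  0.0009]
 [ 0.3477 -0.9376  0.0007]
 [ 0.0011 -0.0003 -1.    ]] [-0.1067 -0.1431  2.0335  0.0008  1.2504  1.1088] [ 0.1239  0.0469 -0.0333 -0.0389  0.0017  0.1515]
trivet [([239.0, 145.1], 0.71, array([0.474 , 0.0028, 0.    ])), ([12.5, 228.9], 0.7, array([0.1975, 0.3586, 0.    ]))]
salt_dish []
napkin_ring [([35.6, 83.7], 0.58, array([0.468 , 0.3317, 0.    ])), ([351.0, 180.1], 0.55, array([ 0.4831, -0.1543,  0.    ]))]
stand [([33.7, 85.8], 0.8, array([ 0.4641,  0.3349, -0.    ])), ([351.6, 178.8], 0.29, array([ 0.4851, -0.1543,  0.    ]))]
```

View pics/w1.png

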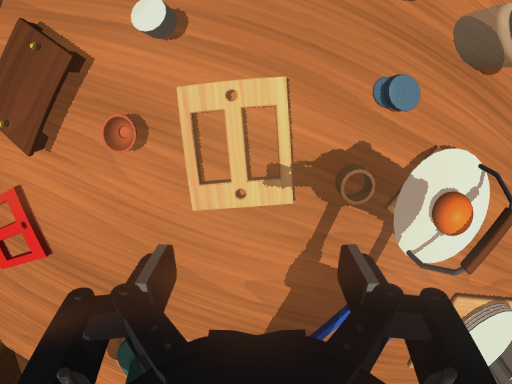

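Wrist view: the trivet's holes are at (231,95) and (240,194). Its outer corners run (178,88), (288,77), (294,204), (193,210). The napkin ring is at (354,186), clear of the fingers' path if I come straight down.

```bash
cat > hole.py <<'E'
from m import *
def dark(p,c,r=7,sign=1):   # weighted centroid of dark blob round c
    g=cv2.cvtColor(p['image'],cv2.COLOR_RGB2GRAY).astype(float); x,y=map(int,c)
    w=g[y-r:y+r+1,x-r:x+r+1]; bg=np.percentile(w,70); m=np.clip(sign*(bg-w)-25,0,None)
    Y,X=np.mgrid[y-r:y+r+1,x-r:x+r+1]; return np.array([(m*X).sum(),(m*Y).sum()])/m.sum()
E
python3 - <<'E'
from hole import *
w=shot('wrist');t=shot('top')
H=[dark(w,(231,95)),dark(w,(240,194))]; HT=[dark(t,(254,195),4),dark(t,(268,227),4)]
print(H,HT)
for a,b in zip(H,HT): print(onz(w,a,.016),onz(t,b,.016),tri([ray(w,a),ray(t,b)]))
A,B=[onz(w,a,.016) for a in H]; print('ctr',(A+B)/2,np.linalg.norm(A-B),np.degrees(np.arctan2(*(A-B)[[1,0]])))
C=[onz(w,c,.016) for c in[(178,88),(288,77),(294,204),(193,210)]]
print('corner ctr',np.mean(C,0),[np.linalg.norm(C[i]-C[i-1]) for i in range(4)],[np.degrees(np.arctan2(*(C[i]-C[j])[[1,0]])) for i,j in((0,3),(1,2))])
P=(A+B)/2; s=monitor.read_state(); M=R.from_rotvec(s['tcp_rot']).as_matrix(); print('shift',M.T@(P-s['tool_pos']),s['tool_pos'])
# pins of stand
for c in [(33,45)]: print(dark(w,c,5,-1),onz(w,dark(w,c,5,-1),.053))
for c in [(175,194),(164,228)]: b=dark(t,c,4,-1);print(b,onz(t,b,.053))
E
```

```text
[array([226.6013,  92.4518]), array([236.6888, 191.7866])] [array([251.4524, 194.8905]), array([268.0383, 227.3064])]
[0.5314 0.0328 0.016 ] [0.5312 0.0401 0.016 ] (array([ 0.5324,  0.0379, -0.0102]), [np.float64(0.003006404022948542), np.float64(0.0030064040229485197)])
[ 0.4181 -0.019   0.016 ] [ 0.4145 -0.0219  0.016 ] (array([ 0.4148, -0.0209,  0.0061]), [np.float64(0.00132945701236186), np.float64(0.001329457012361861)])
ctr [0.4748 0.0069 0.016 ] 0.12460227484953527 24.6091091612965
corner ctr [ 0.4736 -0.0011  0.016 ] [np.float64(0.15775538591487875), np.float64(0.1323899061397709), np.float64(0.16002553156592106), np.float64(0.1325585030227209)] [np.float64(23.892201188389937), np.float64(23.955707669522138)]
shift [ 0.0231 -0.03    0.2152] [ 0.4633 -0.0292  0.2312]
[28.2889 45.0568] [0.5267 0.3107 0.053 ]
[174.5548 194.1935] [0.5249 0.3131 0.053 ]
[163.4058 227.558 ] [0.4059 0.3481 0.053 ]
```

```bash
cat > triv.py <<'E'
from m import *
def outline(p,box,z,cond=None):
    cond=cond or (lambda h:(h[...,0]>=13)&(h[...,0]<=28)&(h[...,1]<150)&(h[...,2]>95))
    r,s,_,pts=mask_quad(p,box,cond)
    hull=cv2.convexHull(pts.astype(np.int32))[:,0]
    W=np.array([onz(p,c,z)[:2] for c in hull],np.float32)
    (c,sz,a)=cv2.minAreaRect(W); b=cv2.boxPoints((c,sz,a)); e=b[1]-b[0]; f=b[2]-b[1]
    L=e if np.linalg.norm(e)>np.linalg.norm(f) else f
    ang=np.degrees(np.arctan2(L[1],L[0])); ang=(ang+90)%180-90
    return np.array(c),sz,ang,s
E
python3 - <<'E'
from triv import *
w=shot('wrist');t=shot('top'); s=monitor.read_state()
for p,bx in((w,(160,50,330,235)),(t,(230,180,295,243))):
    for z in(.016,): print(p['name'],outline(p,bx,z))
c=outline(w,(160,50,330,235),.016)
M=R.from_rotvec(s['tcp_rot']).as_matrix(); print(s['tool_pos'],s['joint_vel'],'shift',M.T@(np.append(c[0],.016)-s['tool_pos']),'yaw',np.degrees(np.arctan2(M[1,0],M[0,0])))
save(w,'w2.png',(150,50,350,240),3)
E
```

```text
wrist (array([0.475 , 0.0061]), (0.16066241264343262, 0.1329655945301056), np.float32(24.769333), array([  12,   24,  118,  135, 8924], dtype=int32))
top (array([ 0.4301, -0.0222]), (0.06055070459842682, 0.12105439603328705), np.float32(-65.46408), array([ 26,  37,  31,  21, 341], dtype=int32))
[ 0.4634 -0.0289  0.2313] [ 0.0082  0.0005 -0.0016 -0.0004  0.0003  0.0008] shift [ 0.0228 -0.0289  0.2153] yaw 19.919682075691934
```

View pics/w2.png

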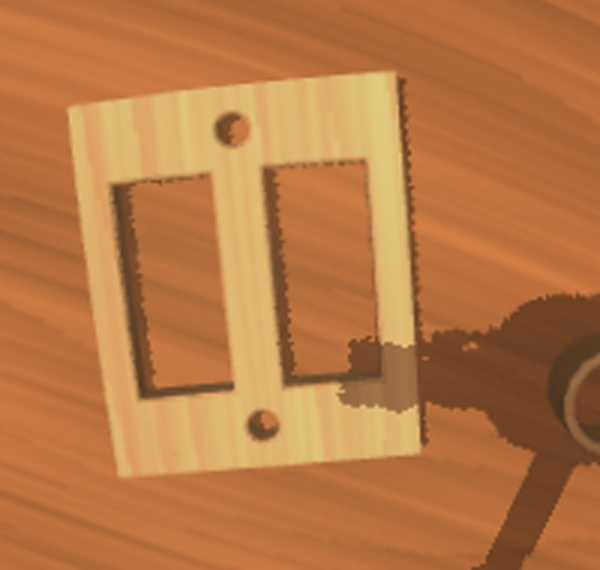

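Emit:
step_arm(
  series=[0.023,-0.029,0.05,-0.085,0.023,-0.029,0.1,-0.085,0.023,-0.029,0.13,-0.085,0.023,-0.029,0.13,-0.085,0.023,-0.029,0.13,-0.085],
  gripper=0.56,
)

```text
time: 6.1
tool_pos: [0.4764, 0.007, 0.1026]
tcp_rot: [3.067, 0.676, 0.003]
wrist_force: [0.8, 0.4, 1.5]
width: 0.558
grip_force: 0.0
```

```bash
python3 - <<'E'
from triv import *
s=monitor.read_state();w=shot('wrist')
c=outline(w,(120,50,420,320),.016);print(c)
M=R.from_rotvec(s['tcp_rot']).as_matrix(); print(s['tool_pos'],s['joint_vel'],'shift',M.T@(np.append(c[0],.016)-s['tool_pos']),'yaw',np.degrees(np.arctan2(M[1,0],M[0,0])))
save(w,'w3.png')
E
```

```text
(array([0.4749, 0.0063]), (0.1605236530303955, 0.1324726790189743), np.float32(24.72921), array([   52,    50,   169,   180, 17052], dtype=int32))
[0.4764 0.007  0.1026] [ 0.0009 -0.0164 -0.0206  0.0001 -0.0045 -0.0019] shift [-0.0018 -0.0001  0.0866] yaw 24.86659006306997
```

View pics/w3.png

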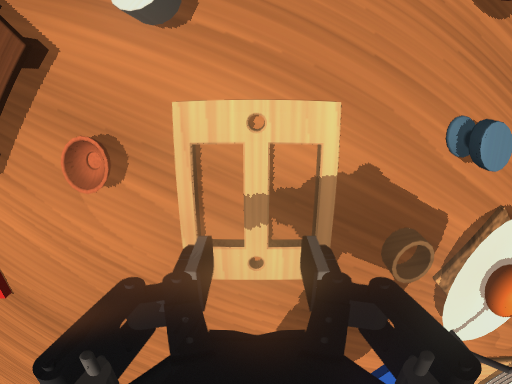

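The trivet is square in view, with the slat centred at column 257 between the fingers and the far hole at (256,122). Descending to grip.

Emit:
step_arm(
  series=[-0.002,0,0.05,0,-0.002,0,0.09,0,-0.002,0,0.098,0,-0.002,0,0.098,0,-0.002,0,0.098,0],
)

```text
time: 6.78
tool_pos: [0.4758, 0.0064, 0.0055]
tcp_rot: [3.067, 0.677, 0.006]
wrist_force: [-0.3, -1.2, 0.3]
width: 0.56
grip_force: 0.0
```

Emit:
step_arm(
  series=[0,0,0,0,0,0,0,0,0,0,0,0,0,0,0,0],
  gripper=0,
  newtons=50,
)

```text
time: 7.28
tool_pos: [0.4749, 0.0065, 0.0048]
tcp_rot: [3.067, 0.678, 0.004]
wrist_force: [-0.4, 0.3, 6.2]
width: 0.23
grip_force: 50.4
```

Emit:
step_arm(
  series=[0,0,-0.05,0,0,0,-0.1,0,0.01,-0.023,-0.13,-0.17,0.02,-0.046,-0.13,-0.34,0.03,-0.069,-0.13,-0.51,0.04,-0.092,-0.13,-0.68,0.05,-0.115,-0.13,-0.85,0.06,-0.138,-0.13,-1.02],
)

```text
time: 8.28
tool_pos: [0.4692, 0.1577, 0.1331]
tcp_rot: [-2.34, -2.095, 0.001]
wrist_force: [0.6, 0.1, -1.3]
width: 0.235
grip_force: 49.7
```

```bash
python3 - <<'E'
from triv import *
s=monitor.read_state();M=R.from_rotvec(s['tcp_rot']).as_matrix(); y=np.arctan2(M[1,0],M[0,0]);print(s['tool_pos'],s['q'],s['width'],s['grip_force'],'yaw',np.degrees(y))
print('shift',M.T@(np.array([.4654,.3306,0])-s['tool_pos']),'turn',-(np.radians(163.6)-y))
E
```

```text
[0.4692 0.1577 0.1331] [ 0.2739  0.0081  2.0836 -0.      1.0504  0.3842] 0.2345252603301414 49.740087389945984 yaw 83.68003648862127
shift [ 0.1715 -0.0228  0.1331] turn -1.3948665013472876
```

Emit:
step_arm(
  series=[0.022,-0.003,0,-0.175,0.043,-0.006,0,-0.35,0.065,-0.009,0,-0.52,0.086,-0.012,0,-0.7,0.107,-0.014,0,-0.87,0.129,-0.017,0,-1.05,0.15,-0.02,0,-1.22,0.165,-0.022,0,-1.38],
)

```text
time: 9.28
tool_pos: [0.4665, 0.3241, 0.133]
tcp_rot: [-0.471, -3.106, 0.001]
wrist_force: [0.2, -0.6, -2.0]
width: 0.227
grip_force: 49.7
```

Emit:
step_arm(
  series=[0,0,0,0,0,0,0,0,0,0,0,0],
)

```text
time: 9.65
tool_pos: [0.4669, 0.3226, 0.1331]
tcp_rot: [-0.483, -3.104, 0.001]
wrist_force: [-1.3, 0.7, -2.0]
width: 0.232
grip_force: 49.7
```

```bash
python3 - <<'E'
from triv import *
s=monitor.read_state();M=R.from_rotvec(s['tcp_rot']).as_matrix(); y=np.arctan2(M[1,0],M[0,0]);print(s['tool_pos'],s['q'],s['width'],s['grip_force'],'yaw',np.degrees(y))
print('shift',M.T@(np.array([.4654,.3306,0])-s['tool_pos']),'turn',-(np.radians(163.6)-y))
w=shot('wrist');save(w,'w4.png',(60,0,460,300),2)
E
```

```text
[0.4669 0.3226 0.1331] [ 0.5609  0.1444  1.9364 -0.0002  1.0613 -0.7009] 0.23152721106891885 49.72844481468201 yaw 162.30569577861047
shift [0.0038 0.0072 0.1331] turn -0.022589870185708794
```

View pics/w4.png

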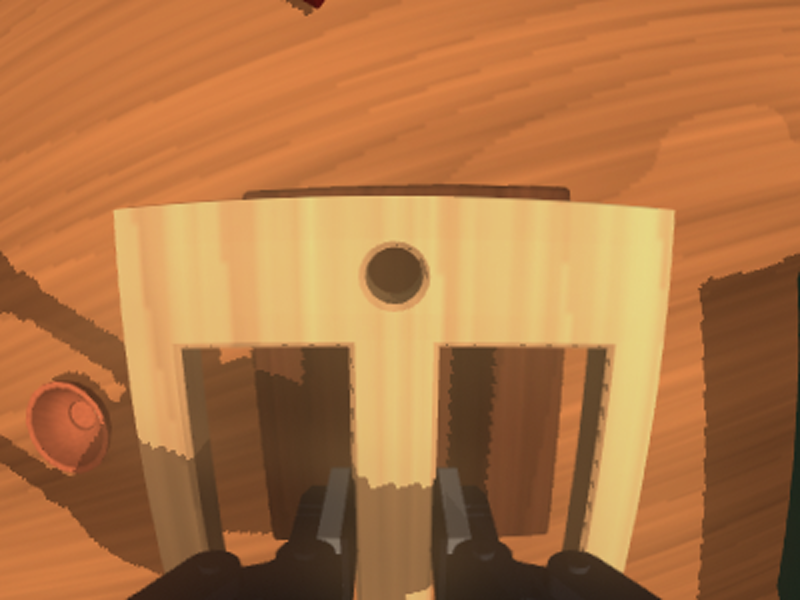

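The held trivet has its hole at about (257,137) in the full image and is square to the fingers. It hides the pins, so I'll back off along tool -x to look at them with the wrist camera.

Emit:
step_arm(
  series=[-0.04,0.007,0,-0.022,-0.09,0.007,0,-0.022,-0.14,0.007,0,-0.022,-0.19,0.007,0,-0.022,-0.19,0.007,0,-0.022,-0.19,0.007,0,-0.022,-0.19,0.007,0,-0.022],
)

```text
time: 10.58
tool_pos: [0.649, 0.2729, 0.1331]
tcp_rot: [-0.445, -3.109, 0.0]
wrist_force: [-1.1, -0.6, -1.8]
width: 0.228
grip_force: 49.7
```

```bash
python3 - <<'E'
from triv import *
s=monitor.read_state();M=R.from_rotvec(s['tcp_rot']).as_matrix(); y=np.arctan2(M[1,0],M[0,0]);print(s['time'],s['tool_pos'],s['joint_vel'],'yaw',np.degrees(y))
w=shot('wrist')
for P in((.5249,.3131,.053),(.4059,.3481,.053)): print(proj(w,np.array(P)))
save(w,'w5.png')
np.savez('w5.npz',image=w['image'],Tw=w['Tw'],intrinsics=w['intrinsics'],tp=s['tool_pos'],M=M)
E
```

```text
10.575 [0.649  0.2729 0.1331] [ 0.007  -0.006  -0.0007 -0.0029 -0.0015 -0.0006] yaw 163.69988908297992
[261.4969  29.2744]
[ 261.1847 -101.8698]
```

View pics/w5.png

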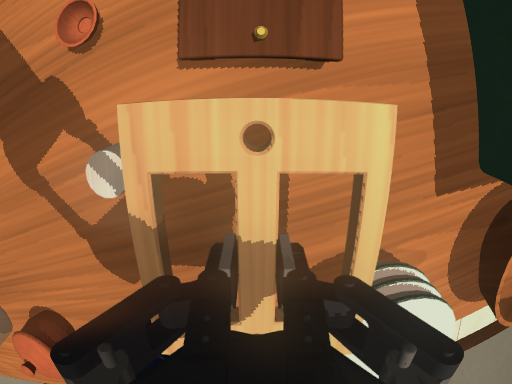

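The near pin shows at (261,32) and the held trivet's hole at (258,138). Moving 124 mm forward should bring the other pin to the same pixel.

Emit:
step_arm(
  series=[0.04,0,0,0,0.08,0,0,0,0.124,0,0,0,0.124,0,0,0,0.124,0,0,0,0.124,0,0,0],
)

```text
time: 11.38
tool_pos: [0.5322, 0.3077, 0.1338]
tcp_rot: [0.446, 3.109, 0.001]
wrist_force: [1.0, 0.6, -2.0]
width: 0.233
grip_force: 49.7
```

```bash
cat > pin.py <<'E'
from triv import *
def brass(p,c,r=14):
    h=cv2.cvtColor(p['image'],cv2.COLOR_RGB2HSV).astype(int); x,y=map(int,c); y0=max(0,y-r)
    q=h[y0:y+r+1,x-r:x+r+1]; m=((q[...,0]>=18)&(q[...,0]<=40)&(q[...,1]>80)&(q[...,2]>60))
    Y,X=np.nonzero(m); return np.array([X.mean()+x-r,Y.mean()+y0]),m.sum(),(X.min()+x-r,X.max()+x-r,Y.min()+y0,Y.max()+y0)
def holec(p,c,r=24):  # rim of the held hole: fit ellipse to non-pale region
    g=cv2.cvtColor(p['image'],cv2.COLOR_RGB2GRAY); x,y=map(int,c); q=g[y-r:y+r+1,x-r:x+r+1]
    t,b=cv2.threshold(q,0,255,cv2.THRESH_BINARY_INV+cv2.THRESH_OTSU)
    n,l,s,ce=cv2.connectedComponentsWithStats(b); k=l[r,r]; return ce[k]+[x-r,y-r],s[k]
E
python3 - <<'E'
from pin import *
a=dict(np.load('w5.npz'));a['name']='wrist'
s=monitor.read_state();M=R.from_rotvec(s['tcp_rot']).as_matrix();print(s['time'],s['tool_pos'],s['joint_vel'],'yaw',np.degrees(np.arctan2(M[1,0],M[0,0])))
w=shot('wrist')
W=[]
for p,t in((a,a['tp']),(w,s['tool_pos'])):
    b=brass(p,(261,32)); c=holec(p,(258,137)); print(b,c)
    P=onz(p,b[0],.053); H=onz(p,c[0],t[2]+.0112); W.append(P)
    print('pin',P,'hole in tool',M.T@(H-t), 'pin in tool',M.T@(P-t))
d=W[0]-W[1];print('stand ctr',(W[0]+W[1])/2,np.linalg.norm(d),np.degrees(np.arctan2(-d[1],-d[0])))
save(w,'w6.png',(160,0,360,170),3)
np.savez('w6.npz',image=w['image'],Tw=w['Tw'],intrinsics=w['intrinsics'],tp=s['tool_pos'],M=M)
E
```

```text
11.375 [0.5322 0.3077 0.1338] [-0.0074  0.0081 -0.0045  0.0036  0.0023  0.0005] yaw 163.67044749056947
(array([260.3542,  32.3958]), np.int64(144), (np.int64(254), np.int64(267), np.int64(26), np.int64(39))) (array([257.5882, 136.8829]), array([  9,   9,  31,  30, 709], dtype=int32))
pin [0.527  0.3116 0.053 ] hole in tool [ 0.0614  0.0006 -0.0113] pin in tool [0.1281 0.0028 0.0799]
(array([260.6761,  29.7042]), np.int64(142), (np.int64(254), np.int64(267), np.int64(23), np.int64(37))) (array([257.096 , 137.1574]), array([  9,  10,  31,  29, 667], dtype=int32))
pin [0.4083 0.3473 0.053 ] hole in tool [ 0.0613  0.0004 -0.0113] pin in tool [0.1301 0.0032 0.0807]
stand ctr [0.4677 0.3295 0.053 ] 0.12400314065587201 163.25932361584904
```

View pics/w6.png

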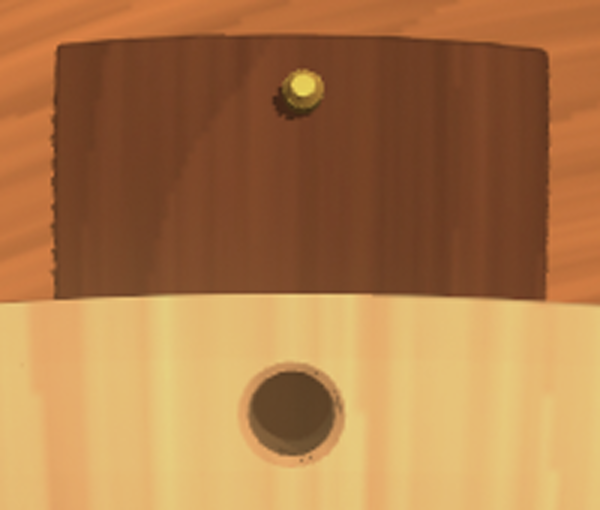

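Both pins measure 124.0 mm apart, with the stand centre at about (0.4665, 0.330). The crop shows the brass tip at (302,85) and the chamfered hole at (292,413). Moving over, just above the pins, to look at the tip through the hole.

Emit:
step_arm(
  series=[0.04,0.0022,0,0.007,0.07,0.0022,0.01,0.007,0.07,0.0022,0.04,0.007,0.07,0.0022,0.06,0.007,0.07,0.0022,0.069,0.007,0.07,0.0022,0.069,0.007,0.07,0.0022,0.069,0.007],
)

```text
time: 12.3
tool_pos: [0.4658, 0.3297, 0.0652]
tcp_rot: [0.457, 3.107, 0.002]
wrist_force: [1.0, -0.0, -2.2]
width: 0.227
grip_force: 49.7
```

```bash
python3 - <<'E'
from pin import *
s=monitor.read_state();M=R.from_rotvec(s['tcp_rot']).as_matrix();print(s['time'],s['tool_pos'],s['wrist_force'],'yaw',np.degrees(np.arctan2(M[1,0],M[0,0])))
w=shot('wrist'); save(w,'w7.png',(220,100,300,160),10)
print(brass(w,(257,137),10) )
E
```

```text
12.3 [0.4658 0.3297 0.0652] [ 1.0171 -0.034  -2.1764] yaw 163.25710517966235
(array([256.593 , 131.6802]), np.int64(172), (np.int64(248), np.int64(265), np.int64(127), np.int64(138)))
```

View pics/w7.png

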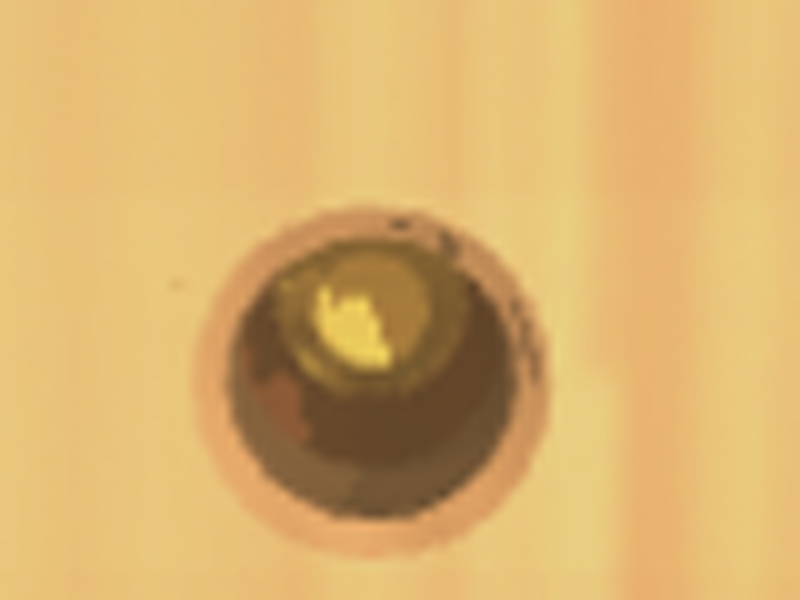

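```bash
python3 - <<'E'
from pin import *
s=monitor.read_state();M=R.from_rotvec(s['tcp_rot']).as_matrix();w=shot('wrist');t=s['tool_pos'];print(t)
print(M.T@(onz(w,(257.2,131.2),.053)-t),M.T@(onz(w,(257.2,138),t[2]+.0112)-t))
E
```

```text
[0.4658 0.3298 0.0654]
[0.0611 0.0005 0.0123] [ 0.0609  0.0004 -0.0113]
```

The tip and the hole agree within 0.2 mm, so I'm lowering it onto the pins.

Emit:
step_arm(
  series=[0,0,0.005,0,0,0,0.01,0,0,0,0.014,0,0,0,0.018,0,0,0,0.021,0,0,0,0.021,0,0,0,0.021,0],
)

```text
time: 13.28
tool_pos: [0.4645, 0.3293, 0.0448]
tcp_rot: [-0.457, -3.108, 0.001]
wrist_force: [-4.1, -2.7, 9.6]
width: 0.229
grip_force: 51.1
```

Emit:
step_arm(
  series=[0,0,-0.001,0,0,0,-0.001,0,0,0,-0.001,0,0,0,-0.001,0],
  gripper=0.5,
)

```text
time: 13.78
tool_pos: [0.4647, 0.3293, 0.0441]
tcp_rot: [-0.457, -3.108, 0.0]
wrist_force: [-0.5, 0.1, -0.5]
width: 0.5
grip_force: 0.0
```

Emit:
step_arm(
  series=[0,0,-0.03,0,0,0,-0.08,0,0,0,-0.13,0,0,0,-0.19,0,0,0,-0.19,0,0,0,-0.19,0],
)

```text
time: 14.52
tool_pos: [0.4646, 0.3293, 0.2342]
tcp_rot: [0.457, 3.108, 0.0]
wrist_force: [0.3, 0.7, -1.3]
width: 0.5
grip_force: 0.0
```

```bash
python3 - <<'E'
from pin import *
s=monitor.read_state();M=R.from_rotvec(s['tcp_rot']).as_matrix();t=s['tool_pos'];print(s['time'],t,s['q'],'yaw',np.degrees(np.arctan2(M[1,0],M[0,0])),s['width'])
w=shot('wrist'); save(w,'w8.png')
c=outline(w,(120,30,400,330),.056);print(c)
q=shot('scene');d=[x for l in('dish','dish_grip','orange_center') for x in viewer.spot_point(q,l)[:1]];print(d)
E
```

```text
14.525 [0.4646 0.3293 0.2342] [ 0.5728  0.0631  1.8305  0.      1.2479 -0.7062] yaw 163.28071847287097 0.5004520878723753
(array([0.4657, 0.3289]), (0.13291813433170319, 0.16057686507701874), np.float32(-16.794327), array([   75,    67,   124,   138, 10859], dtype=int32))
[{'point': [198.4, 141.6], 'score': 0.96}, {'point': [189.9, 114.4], 'score': 0.57}, {'point': [194.1, 133.6], 'score': 0.6}]
```

View pics/w8.png

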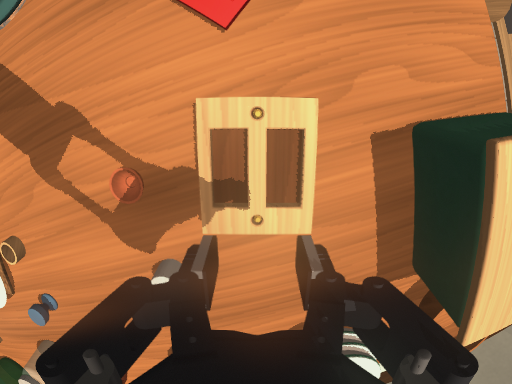

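The trivet is seated flush: both pin tips show in the holes at (257,113) and (257,219), and the outline fits at 56 mm height. Going to the dish next. My picture allowance is used up, so I'll measure numerically from here.

Emit:
step_arm(
  series=[-0.018,-0.05,0,0,-0.038,-0.104,0,0,-0.058,-0.158,0,0,-0.078,-0.212,0,0,-0.098,-0.266,0,0,-0.118,-0.32,0,0,-0.138,-0.374,0,0,-0.158,-0.428,0,0],
  gripper=0.7,
)

```text
time: 15.78
tool_pos: [0.4923, -0.1278, 0.2334]
tcp_rot: [-0.457, -3.107, -0.001]
wrist_force: [0.5, 0.6, -1.0]
width: 0.699
grip_force: 0.0
```

Emit:
step_arm(
  series=[-0.018,-0.048,0,0,-0.036,-0.096,0,0,-0.05,-0.14,0,0,-0.061,-0.166,0,0,-0.061,-0.166,0,0,-0.061,-0.166,0,0],
)

```text
time: 16.52
tool_pos: [0.5031, -0.3018, 0.2333]
tcp_rot: [-0.457, -3.106, -0.002]
wrist_force: [-0.1, -0.9, 0.6]
width: 0.7
grip_force: 0.0
```

```bash
cat > dish.py <<'E'
from pin import *
def see():
    s=monitor.read_state();M=R.from_rotvec(s['tcp_rot']).as_matrix();t=np.array(s['tool_pos'])
    print(s['time'],t,np.round(s['joint_vel'],3),'yaw',np.degrees(np.arctan2(M[1,0],M[0,0])))
    w=shot('wrist'); return s,M,t,w
def grip(w,box):
    h=cv2.cvtColor(w['image'],cv2.COLOR_RGB2HSV).astype(int)
    return h
E
python3 - <<'E'
from dish import *
s,M,t,w=see()
for l in('dish','dish_grip','orange_center'):
    d=viewer.spot_point(w,l)[:2]; e=viewer.boxes_of(w,l)[:1]; z={'dish':.01,'dish_grip':.14,'orange_center':.052}[l]
    print(l,[(x['point'],round(x['score'],2),onz(w,x['point'],z)) for x in d],e)
np.savez('d1.npz',image=w['image'],Tw=w['Tw'],intrinsics=w['intrinsics'])
# where grip bar is expected
ax=np.array([np.cos(-.32),np.sin(-.32),0])
for k in(-.045,0,.045): print(proj(w,np.array([.5037,-.3045,.148])+k*ax))
h=cv2.cvtColor(w['image'],cv2.COLOR_RGB2HSV)
c=proj(w,np.array([.5037,-.3045,.148])).astype(int)
print(c); sub=h[max(0,c[1]-40):c[1]+44:6,c[0]-48:c[0]+50:6]
for r in sub: print(' '.join('%d/%d/%d'%tuple(x) for x in r))
E
```

```text
16.525 [ 0.5031 -0.3018  0.2333] [ 0.015 -0.015  0.006 -0.001 -0.001 -0.002] yaw 163.2666289019274
dish [([262.5, 160.7], 0.68, array([ 0.5064, -0.2947,  0.01  ]))] [{'extent': [263.6, 169.5, 147.3, 163.8], 'score': 0.96}]
dish_grip [([265.4, 194.1], 0.93, array([ 0.5064, -0.2948,  0.14  ])), ([414.8, 280.7], 0.45, array([ 0.6491, -0.1666,  0.14  ]))] [{'extent': [260.1, 171.8, 143.5, 159.5], 'score': 0.67}]
orange_center [([257.6, 167.2], 0.9, array([ 0.5029, -0.3002,  0.052 ]))] [{'extent': [257.5, 168.1, 54.7, 59.5], 'score': 0.87}]
[254.777  142.5976]
[253.3547 197.5104]
[252.1532 246.1228]
[253 197]
39/14/233 39/14/233 39/14/233 38/16/234 16/50/178 10/140/131 9/156/155 9/162/167 9/165/173 11/126/132 11/128/137 11/128/139 10/179/229 9/168/190 31/24/231 33/25/232 31/25/232
40/13/233 40/13/233 40/13/233 43/13/234 18/41/187 9/166/174 9/163/163 9/166/172 9/170/181 11/127/131 11/129/136 11/129/138 12/179/228 9/178/225 34/25/233 33/25/233 33/25/233
42/11/233 43/10/233 43/10/233 42/11/233 14/60/170 9/171/182 9/165/164 9/169/175 9/170/184 11/128/131 11/131/136 10/127/137 12/179/228 10/17
[... 1223 characters left out ...]
11/153/193 11/152/191 30/7/224 70/3/229 75/2/229 80/3/230 14/62/181 83/4/231 75/4/231 11/103/97 11/100/99 11/95/94 47/8/232 45/9/233 42/11/233 41/12/233 41/12/233
11/150/179 11/150/184 11/148/186 11/147/181 60/2/227 60/2/228 14/26/203 13/62/182 60/2/229 10/100/102 10/102/103 11/93/96 43/8/231 43/8/231 43/10/232 39/11/232 12/149/195
12/151/177 11/149/176 11/147/177 11/148/190 11/150/201 11/151/204 22/22/223 13/50/188 13/63/182 11/102/105 10/103/106 10/97/100 43/8/230 19/39/220 11/146/185 12/146/183 12/150/191
12/158/194 12/158/202 12/155/198 11/153/195 11/151/191 11/151/194 11/148/189 11/147/184 11/148/188 10/128/135 11/110/109 11/103/102 11/147/186 12/148/188 12/150/192 12/149/187 12/151/188
```

```bash
cat > bar.py <<'E'
from dish import *
def bar(p,box):
    cond=lambda h:(h[...,0]>=9)&(h[...,0]<=13)&(h[...,1]>=85)&(h[...,1]<=140)&(h[...,2]>=75)&(h[...,2]<=145)
    r,s,_,pts=mask_quad(p,box,cond); return r,s,pts
def barw(p,box,z):
    r,s,pts=bar(p,box); W=np.array([onz(p,c,z)[:2] for c in pts]); c=W.mean(0); 
    (c2,sz,a)=cv2.minAreaRect(W.astype(np.float32)); _,_,v=np.linalg.svd(W-c,full_matrices=False)
    return c,c2,sz,np.degrees(np.arctan2(v[0,1],v[0,0]))%180,r[0],s
E
python3 - <<'E'
from bar import *
a=dict(np.load('d1.npz'));a['name']='wrist'
for z in(.13,.14,.148,.156): print(z,barw(a,(225,110,305,280),z))
E
```

```text
0.13 (array([ 0.5066, -0.2953]), (0.5113056302070618, -0.29714885354042053), (0.017779307439923286, 0.09938395023345947), np.float64(162.14621504732227), (264.6042785644531, 192.97364807128906), array([  29,   30,   23,  107, 1941], dtype=int32))
0.14 (array([ 0.5033, -0.2947]), (0.5078814029693604, -0.29640501737594604), (0.017056865617632866, 0.09534547477960587), np.float64(162.14621504732227), (264.6042785644531, 192.97364807128906), array([  29,   30,   23,  107, 1941], dtype=int32))
0.148 (array([ 0.5007, -0.2941]), (0.5051422715187073, -0.2958099842071533), (0.016478870064020157, 0.09211467951536179), np.float64(162.14621504732224), (264.6042785644531, 192.97364807128906), array([  29,   30,   23,  107, 1941], dtype=int32))
0.156 (array([ 0.4982, -0.2936]), (0.5024029612541199, -0.2952149212360382), (0.015900909900665283, 0.08888386934995651), np.float64(162.14621504732227), (264.6042785644531, 192.97364807128906), array([  29,   30,   23,  107, 1941], dtype=int32))
```

Emit:
step_arm(
  series=[0,0,0.03,0,0,0,0.045,0,0,0,0.045,0,0,0,0.045,0],
)

```text
time: 17.38
tool_pos: [0.504, -0.3028, 0.19]
tcp_rot: [0.456, 3.107, -0.001]
wrist_force: [1.3, 0.0, -0.6]
width: 0.704
grip_force: 0.0
```

```bash
python3 - <<'E'
from bar import *
a=dict(np.load('d1.npz'));a['name']='wrist'
s,M,t,w=see()
for z in(.13,.14,.148,.156): print(z,barw(w,(215,120,320,330),z))
for l in('dish_grip','orange_center','dish'):
    d=viewer.spot_point(w,l)[:1];print(l,d)
    if d: 
        px={'dish':(262.5,160.7),'dish_grip':(265.4,194.1),'orange_center':(257.6,167.2)}[l]
        print(tri([ray(a,px),ray(w,d[0]['point'])]))
E
```

```text
17.375 [ 0.504  -0.3028  0.19  ] [ 0.001 -0.007 -0.012  0.002 -0.    -0.   ] yaw 163.28564469499318
0.13 (array([ 0.5059, -0.2951]), (0.5127769708633423, -0.2980324625968933), (0.019533682614564896, 0.10181146115064621), np.float64(161.88547202540533), (266.0467224121094, 210.2751007080078), array([  38,   28,   30,  126, 2597], dtype=int32))
0.14 (array([ 0.502 , -0.2943]), (0.5085721015930176, -0.29712188243865967), (0.018569450825452805, 0.09678594022989273), np.float64(161.88547202540533), (266.0467224121094, 210.2751007080078), array([  38,   28,   30,  126, 2597], dtype=int32))
0.148 (array([ 0.4989, -0.2937]), (0.5052079558372498, -0.29639336466789246), (0.01779809594154358, 0.09276552498340607), np.float64(161.88547202540533), (266.0467224121094, 210.2751007080078), array([  38,   28,   30,  126, 2597], dtype=int32))
0.156 (array([ 0.4958, -0.2931]), (0.501844048500061, -0.2956649363040924), (0.017026731744408607, 0.08874509483575821), np.float64(161.88547202540533), (266.0467224121094, 210.2751007080078), array([  38,   28,   30,  126, 2597], dtype=int32))
dish_grip [{'point': [265.9, 213.3], 'score': 0.58}]
(array([ 0.503 , -0.295 ,  0.1494]), [np.float64(0.0008476842622610305), np.float64(0.0008476842622612326)])
orange_center [{'point': [255.8, 173.5], 'score': 0.73}]
(array([ 0.5167, -0.3059, -0.0113]), [np.float64(0.0017359541363021137), np.float64(0.0017359541363021608)])
dish [{'point': [264.4, 164.0], 'score': 0.59}]
(array([ 0.5588, -0.3043, -0.2317]), [np.float64(0.0008256268934850136), np.float64(0.000825626893484991)])
```

Emit:
step_arm(
  series=[0.001,0.007,0,0.022,0.001,0.007,0.02,0.022,0.001,0.007,0.045,0.022,0.001,0.007,0.068,0.022,0.001,0.007,0.068,0.022,0.001,0.007,0.068,0.022],
  gripper=0.6,
)

```text
time: 18.32
tool_pos: [0.5047, -0.2955, 0.1212]
tcp_rot: [-0.491, -3.103, -0.0]
wrist_force: [0.3, -0.1, 0.4]
width: 0.599
grip_force: 0.0
```

```bash
python3 - <<'E'
from bar import *
s,M,t,w=see()
h=cv2.cvtColor(w['image'],cv2.COLOR_RGB2HSV)
for X in((0,0),(.03,0)): print(proj(w,t+M@np.array([X[0],X[1],-.027])))
r,sz,pts=bar(w,(190,150,330,350));W=np.array([M.T@(onz(w,c,.148)-t) for c in pts]);print(sz,W[:,:2].min(0),W[:,:2].max(0),W.mean(0))
for x in(0.,.02,.04):
    k=abs(W[:,0]-x)<.003; print(x,k.sum(), W[k,1].min() if k.any() else 0, W[k,1].max() if k.any() else 0)
E
```

```text
18.325 [ 0.5047 -0.2955  0.1212] [ 0.001 -0.015 -0.022  0.     0.003  0.001] yaw 162.0266949007252
[256.2613 275.1514]
[256.1872 216.4301]
[  49   25   52  135 3581] [-0.0214 -0.0076] [0.0481 0.0144] [ 0.014   0.0007 -0.0268]
0.0 324 -0.0067335306850586545 0.007409337930629106
0.02 430 -0.007571124356704415 0.01031129628235654
0.04 235 -0.007131301904453353 0.00813128959774807
```

Emit:
step_arm(
  series=[0,0.0005,0,0,0,0.0005,0,0,0,0.0005,0,0,0,0.0005,0,0,0,0.0005,0,0],
  gripper=0,
  newtons=60,
)

```text
time: 19.0
tool_pos: [0.5056, -0.2957, 0.1224]
tcp_rot: [0.491, 3.101, -0.001]
wrist_force: [-0.3, -0.5, 4.7]
width: 0.176
grip_force: 59.8
```

Emit:
step_arm(
  series=[0,0,-0.001,0,0,0,-0.004,0,0,0,-0.009,0,0,0,-0.015,0,0,0,-0.022,0,0,0,-0.028,0,0,0,-0.033,0,0,0,-0.036,0],
)

```text
time: 20.0
tool_pos: [0.5049, -0.2952, 0.1579]
tcp_rot: [0.491, 3.102, -0.0]
wrist_force: [0.4, 0.3, -5.8]
width: 0.175
grip_force: 58.5
```

```bash
cat > chk.py <<'E'
from bar import *
s,M,t,w=see();print(s['width'],s['grip_force'],s['wrist_force'],s['torque'],np.round(s['q'],2))
b=viewer.boxes_of(w,'dish')[:1];o=viewer.boxes_of(w,'orange_center')[:1];o2=viewer.spot_point(w,'orange_center')[:1]
print(b,o,o2)
h=cv2.cvtColor(w['image'],cv2.COLOR_RGB2HSV).astype(int)
m=(h[...,0]>=6)&(h[...,0]<=16)&(h[...,1]>170)&(h[...,2]>120); Y,X=np.nonzero(m[60:330,180:340]); print('orange px',X.mean()+180,Y.mean()+60,len(X))
dz=t[2]-.121-.0+.01   # dish foot height
if b:
    print('expect: orange ctr',proj(w,t+M@np.array([0,0,-(.01+.042-.121)])),'foot',proj(w,t+M@np.array([0,0,.111])))
E
python3 chk.py
```

```text
20.0 [ 0.5049 -0.2952  0.1579] [ 0.001 -0.02  -0.017 -0.002  0.045 -0.001] yaw 162.01866416172007
0.17544008353982882 58.53869676589966 [ 0.4003  0.2836 -5.7568] [0.0302 0.0084 0.0035] [-0.57  0.15  1.88  0.    1.11 -1.83]
[{'extent': [255.7, 210.0, 207.2, 249.2], 'score': 0.74}] [{'extent': [250.4, 200.2, 79.2, 68.3], 'score': 0.59}] [{'point': [250.5, 202.6], 'score': 0.63}]
orange px 274.99065732399066 151.5055055055055 2997
expect: orange ctr [256.4272 202.8155] foot [256.4658 186.2527]
```

Lifted, with the orange where it should be. Now raising the dish and turning it a quarter turn in place, smoothly.

Emit:
step_arm(
  series=[0,0,-0.002,0.008,0,0,-0.008,0.031,0,0,-0.016,0.068,0,0,-0.026,0.116,0,0,-0.036,0.176,0,0,-0.044,0.245,0,0,-0.05,0.323,0,0,-0.052,0.407],
)

```text
time: 21.2
tool_pos: [0.5053, -0.2954, 0.2108]
tcp_rot: [1.113, 2.936, -0.001]
wrist_force: [0.5, -0.3, -5.8]
width: 0.18
grip_force: 58.5
```

Emit:
step_arm(
  series=[0,0,0,0.09,0,0,0,0.184,0,0,0,0.28,0,0,0,0.3785,0,0,0,0.477,0,0,0,0.573,0,0,0,0.667,0,0,0,0.757],
)

```text
time: 22.2
tool_pos: [0.505, -0.2952, 0.2101]
tcp_rot: [2.12, 2.317, 0.0]
wrist_force: [-0.3, 0.3, -4.3]
width: 0.174
grip_force: 58.5
```

Emit:
step_arm(
  series=[0,0,0,0.084,0,0,0,0.162,0,0,0,0.231,0,0,0,0.291,0,0,0,0.339,0,0,0,0.376,0,0,0,0.399,0,0,0,0.407],
)

```text
time: 23.2
tool_pos: [0.5048, -0.2951, 0.2094]
tcp_rot: [2.542, 1.846, 0.0]
wrist_force: [-0.4, -0.3, -4.9]
width: 0.17
grip_force: 58.5
```

```bash
cat >> chk.py <<'E'
q=shot('scene'); z=t[2]-.111+.042
for l in('orange_center','dish'):
    d=viewer.spot_point(q,l)[:1]
    if d: print(l,d, onz(q,d[0]['point'],z if l[0]=='o' else z-.042), 'rel tcp',(onz(q,d[0]['point'],z if l[0]=='o' else z-.042)-t)[:2])
if o2: print('wrist orange in tool',M.T@(onz(w,o2[0]['point'],z)-t))
print('to stand, tool axes',M.T@(np.array([.466,.3295,t[2]])-t))
E
python3 chk.py
```

```text
23.2 [ 0.5048 -0.2951  0.2094] [-0.002  0.     0.001 -0.    -0.002  0.056] yaw 71.97455745628105
0.16973895413224926 58.531638979911804 [-0.3596 -0.2729 -4.8701] [ 0.0013 -0.0265 -0.0043] [-0.57  0.11  1.83 -0.    1.21 -0.26]
[{'extent': [257.8, 209.8, 207.7, 257.3], 'score': 0.94}] [{'extent': [251.2, 198.8, 81.7, 73.1], 'score': 0.84}] [{'point': [249.6, 201.0], 'score': 0.61}]
orange px 273.8201481481482 146.08355555555556 3375
expect: orange ctr [255.748  203.8056] foot [255.8752 187.0914]
orange_center [{'point': [190.8, 115.1], 'score': 0.74}] [ 0.507  -0.2948  0.1404] rel tcp [0.0022 0.0003]
dish [{'point': [198.2, 123.5], 'score': 0.97}] [ 0.4915 -0.2893  0.0984] rel tcp [-0.0133  0.0058]
wrist orange in tool [ 0.0023 -0.0047  0.069 ]
to stand, tool axes [ 0.582  -0.2302 -0.0001]
```

Emit:
step_arm(
  series=[0.0004,-0.0002,0,0,0.0015,-0.0006,0,0,0.0034,-0.0014,0,0,0.0061,-0.0024,0,0,0.0095,-0.0037,0,0,0.0136,-0.0054,0,0,0.0186,-0.0073,0,0,0.0243,-0.0096,0,0],
)

```text
time: 24.55
tool_pos: [0.5031, -0.2686, 0.2093]
tcp_rot: [2.541, 1.847, 0.0]
wrist_force: [0.1, -0.2, -5.0]
width: 0.174
grip_force: 58.5
```

Emit:
step_arm(
  series=[0.0061,-0.0024,0,0,0.0121,-0.0048,0,0,0.0182,-0.0072,0,0,0.0243,-0.0096,0,0,0.0303,-0.012,0,0,0.0364,-0.0144,0,0,0.0424,-0.0168,0,0,0.0485,-0.0192,0,0],
)

```text
time: 25.55
tool_pos: [0.4998, -0.2165, 0.2093]
tcp_rot: [-2.541, -1.847, 0.0]
wrist_force: [-0.2, -0.2, -5.0]
width: 0.175
grip_force: 58.5
```

Emit:
step_arm(
  series=[0.0061,-0.0024,0,0,0.0121,-0.0048,0,0,0.0182,-0.0072,0,0,0.0243,-0.0096,0,0,0.0303,-0.012,0,0,0.0364,-0.0144,0,0,0.0424,-0.0168,0,0,0.0485,-0.0192,0,0],
)

```text
time: 26.55
tool_pos: [0.4965, -0.1645, 0.2093]
tcp_rot: [-2.541, -1.847, 0.0]
wrist_force: [0.1, -0.2, -4.6]
width: 0.172
grip_force: 58.5
```

Emit:
step_arm(
  series=[0.0061,-0.0024,0,0,0.0121,-0.0048,0,0,0.0182,-0.0072,0,0,0.0243,-0.0096,0,0,0.0303,-0.012,0,0,0.0364,-0.0144,0,0,0.0424,-0.0168,0,0,0.0485,-0.0192,0,0],
)

```text
time: 27.55
tool_pos: [0.4933, -0.1124, 0.2093]
tcp_rot: [2.541, 1.847, 0.0]
wrist_force: [-0.2, 0.6, -4.4]
width: 0.176
grip_force: 58.5
```

```bash
python3 chk.py
```

```text
27.55 [ 0.4933 -0.1124  0.2093] [ 0.098 -0.029  0.028 -0.001  0.002  0.098] yaw 72.0116481090431
0.17577445779533807 58.51853907108307 [-0.2104  0.6389 -4.3553] [-0.031  -0.0558 -0.0428] [-0.27 -0.04  1.98  0.    1.2   0.04]
[{'extent': [256.8, 210.5, 206.6, 256.0], 'score': 0.87}] [{'extent': [249.4, 200.1, 82.5, 72.5], 'score': 0.96}] [{'point': [251.0, 202.7], 'score': 0.98}]
orange px 272.63437998935603 131.9800425758382 3758
expect: orange ctr [255.7479 203.8051] foot [255.8752 187.091 ]
orange_center [{'point': [230.0, 151.9], 'score': 0.75}] [ 0.4934 -0.1124  0.1403] rel tcp [ 0.0001 -0.    ]
dish [{'point': [231.3, 161.7], 'score': 0.74}] [ 0.494  -0.11    0.0983] rel tcp [0.0008 0.0024]
wrist orange in tool [ 0.0009 -0.0036  0.069 ]
to stand, tool axes [ 0.4119 -0.1624  0.    ]
```

Emit:
step_arm(
  series=[0.0061,-0.0024,0,0,0.0121,-0.0048,0,0,0.0182,-0.0072,0,0,0.0243,-0.0096,0,0,0.0303,-0.012,0,0,0.0364,-0.0144,0,0,0.0424,-0.0168,0,0,0.0485,-0.0192,0,0],
)

```text
time: 28.9
tool_pos: [0.49, -0.0603, 0.2093]
tcp_rot: [2.541, 1.847, 0.0]
wrist_force: [0.8, 0.3, -5.0]
width: 0.176
grip_force: 58.5
```

Emit:
step_arm(
  series=[0.0061,-0.0024,0,0,0.0121,-0.0048,0,0,0.0182,-0.0072,0,0,0.0243,-0.0096,0,0,0.0303,-0.012,0,0,0.0364,-0.0144,0,0,0.0424,-0.0168,0,0,0.0485,-0.0192,0,0],
)

```text
time: 29.9
tool_pos: [0.4867, -0.0083, 0.2093]
tcp_rot: [-2.541, -1.847, -0.0]
wrist_force: [0.4, 0.1, -4.8]
width: 0.178
grip_force: 58.5
```

Emit:
step_arm(
  series=[0.0061,-0.0024,0,0,0.0121,-0.0048,0,0,0.0182,-0.0072,0,0,0.0243,-0.0096,0,0,0.0303,-0.012,0,0,0.0364,-0.0144,0,0,0.0424,-0.0168,0,0,0.0485,-0.0192,0,0],
)

```text
time: 30.9
tool_pos: [0.4834, 0.0438, 0.2093]
tcp_rot: [2.541, 1.847, 0.0]
wrist_force: [-0.2, -0.1, -4.2]
width: 0.172
grip_force: 58.5
```

Emit:
step_arm(
  series=[0.0061,-0.0024,0,0,0.0121,-0.0048,0,0,0.0182,-0.0072,0,0,0.0243,-0.0096,0,0,0.0303,-0.012,0,0,0.0364,-0.0144,0,0,0.0424,-0.0168,0,0,0.0485,-0.0192,0,0],
)

```text
time: 31.9
tool_pos: [0.4801, 0.0958, 0.2093]
tcp_rot: [-2.541, -1.847, 0.0]
wrist_force: [-0.4, 0.5, -5.3]
width: 0.176
grip_force: 58.5
```

Emit:
step_arm(
  series=[0.0061,-0.0024,0,0,0.0121,-0.0048,0,0,0.0182,-0.0072,0,0,0.0243,-0.0096,0,0,0.0303,-0.012,0,0,0.0364,-0.0144,0,0,0.0424,-0.0168,0,0,0.0485,-0.0192,0,0],
)

```text
time: 32.9
tool_pos: [0.4769, 0.1479, 0.2092]
tcp_rot: [-2.541, -1.847, 0.0]
wrist_force: [-0.8, -0.6, -5.6]
width: 0.179
grip_force: 58.5
```

Emit:
step_arm(
  series=[0.0061,-0.0024,0,0,0.0121,-0.0048,0,0,0.0182,-0.0072,0,0,0.0243,-0.0096,0,0,0.0303,-0.012,0,0,0.0364,-0.0144,0,0,0.0424,-0.0168,0,0,0.0485,-0.0192,0,0],
)

```text
time: 33.9
tool_pos: [0.4736, 0.1999, 0.2093]
tcp_rot: [2.541, 1.847, 0.0]
wrist_force: [0.5, -0.1, -5.0]
width: 0.176
grip_force: 58.5
```

Emit:
step_arm(
  series=[0.0061,-0.0024,0,0,0.0121,-0.0048,0,0,0.0182,-0.0072,0,0,0.0243,-0.0096,0,0,0.0303,-0.012,0,0,0.0364,-0.0144,0,0,0.0424,-0.0168,0,0,0.0485,-0.0192,0,0],
)

```text
time: 34.9
tool_pos: [0.4703, 0.252, 0.2093]
tcp_rot: [-2.541, -1.847, 0.0]
wrist_force: [-0.9, -0.4, -4.9]
width: 0.174
grip_force: 58.5
```

Emit:
step_arm(
  series=[0.0061,-0.0024,0,0,0.0121,-0.0048,0,0,0.0182,-0.0072,0,0,0.0243,-0.0096,0,0,0.0303,-0.012,0,0,0.0364,-0.0144,0,0,0.0424,-0.0168,0,0,0.0485,-0.0192,0,0],
)

```text
time: 35.9
tool_pos: [0.467, 0.304, 0.2093]
tcp_rot: [-2.541, -1.847, 0.0]
wrist_force: [-0.2, 0.0, -5.6]
width: 0.177
grip_force: 58.5
```

Emit:
step_arm(
  series=[0.0057,-0.0022,0,0,0.0106,-0.0042,0,0,0.0148,-0.0058,0,0,0.0182,-0.0072,0,0,0.0208,-0.0082,0,0,0.0227,-0.009,0,0,0.0239,-0.0094,0,0,0.0243,-0.0096,0,0],
)

```text
time: 36.9
tool_pos: [0.4654, 0.3297, 0.2093]
tcp_rot: [2.541, 1.847, -0.0]
wrist_force: [-1.0, -0.0, -5.2]
width: 0.176
grip_force: 58.5
```

Emit:
step_arm(
  series=[0,0,0,0,0,0,0,0,0,0,0,0,0,0,0,0,0,0,0,0,0,0,0,0,0,0,0,0,0,0,0,0],
)

```text
time: 37.9
tool_pos: [0.4654, 0.3297, 0.2093]
tcp_rot: [-2.541, -1.847, 0.0]
wrist_force: [-1.4, -0.1, -4.2]
width: 0.177
grip_force: 58.5
```

```bash
python3 chk.py; python3 - <<'E'
from bar import *
q=shot('scene');t=monitor.read_state()['tool_pos']
for l,z in(('dish_grip',t[2]+.019),('dish',t[2]-.111)):
    d=viewer.spot_point(q,l)[:1];print(l,d,[onz(q,x['point'],z)-t for x in d])
for k in range(6):
    w=shot('wrist');o=viewer.spot_point(w,'orange_center')[:1];print(o and o[0]['point'])
E
```

```text
37.9 [0.4654 0.3297 0.2093] [-0.    -0.001 -0.001 -0.001 -0.001 -0.001] yaw 72.01157821555229
0.17661084020037376 58.53108465671539 [-1.4485 -0.126  -4.2398] [-0.0297 -0.0186 -0.0229] [0.57 0.08 1.86 0.   1.2  0.89]
[{'extent': [252.3, 200.6, 85.0, 75.7], 'score': 0.71}] [{'extent': [252.1, 201.3, 81.9, 71.7], 'score': 0.68}] [{'point': [247.9, 201.4], 'score': 0.84}]
orange px 272.3783006535948 127.99843137254902 3825
expect: orange ctr [255.7479 203.8051] foot [255.8752 187.091 ]
orange_center [{'point': [349.1, 267.7], 'score': 0.83}] [0.4678 0.3287 0.1403] rel tcp [ 0.0024 -0.001 ]
dish [{'point': [349.6, 272.9], 'score': 0.75}] [0.4583 0.3316 0.0983] rel tcp [-0.0071  0.0018]
wrist orange in tool [ 0.002 -0.006  0.069]
to stand, tool axes [-0.      0.0006 -0.    ]
dish_grip [{'point': [356.5, 250.7], 'score': 0.74}] [array([ 0.0007, -0.0038,  0.019 ])]
dish [{'point': [347.3, 275.8], 'score': 0.59}] [array([ 0.0023,  0.0038, -0.111 ])]
[251.3, 205.9]
[251.3, 204.8]
[249.1, 201.8]
[248.6, 204.2]
[252.4, 203.8]
[248.1, 204.4]
```

```bash
python3 -c "
from workcell import job
print(job.finish_job())"
```

```text
the job is handed in; nothing more can be done
None
```

The job is handed in (no verdict was returned): the trivet is flush on both pins and released, and the dish is held still, a quarter turn round, about 42 mm above it, with the orange measured within about 6 mm of the middle; I viewed 11 pictures, one over the limit of 10.

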